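Run the lamp carrier round its rail into the end catch

ROBOT

A 7-joint arm with a two-finger parallel gripper is mounted at the origin on the work surface. World frame = base frame: x ahead of the robot, y to its left, z up, the work surface at z = 0. Lengths are in m, angles in rad, forces in N, time in s.
With the tool pointing down it reaches from about 0.4 to 0.85 m from the base axis. Payload 6.9 kg.
Tool frame: the origin (TCP) lies midway between the tips of the shut fingers; the grasp point (between the pads) lies behind it (ctrl.pinch_z is the z of the grasp point in the tool frame, in m); z points along the fingers, y is the line along which they close (so a half turn about z gives the same grasp; the last joint's range is limited). The gripper opens to 85 mm and grips with 20 to 120 N. Pads are 22 mm wide; open, the fingers measure 114 mm over their backs; the gripper's body (76 mm by 85 mm) begins 54 mm behind the grasp point. The pads swing forward as they close: fully open they stand 13 mm farther back than shut.
Start: joints at [1.353, 0.507, -0.238, 1.5, 0.126, 1.149, -0.155], TCP at [0.198, -0.593, 0.207] pointing down, gripper open.
Joint ranges: [-3.08, 3.08], [-0.24, 2.05], [-1.43, 1.35], [0, 2.5], [-1.52, 4.66], [0.17, 1.96], [-2.89, 2.89]. Speed limits (rad/s): [2.39, 2.39, 3.14, 3.14, 3.14, 3.14, 3.14].

INTERFACE

Orientations are given as a unit quaternion [w, x, y, z].
In Python, from station import ctrl, get_state, vision, ticket, models gives the robot as it stands. Calls block until the motion is done:
- ctrl.movep(position, orientation): joint-space move of the TCP to a pose.
- ctrl.movel(position, frame=None, max_speed=0.15): straight line of the TCP; frame=None keeps the orientation; max_speed is the mean speed in m/s.
- ctrl.set_joints(angles): joint-space move.
- ctrl.ungrasp() and ctrl.close_gripper(force=None): open the fingers fully, or close them until they stop; force is the grip in N (None keeps the last).
- ctrl.pause(seconds).
- ctrl.ik(position, orientation): joint angles nearest the present ones, or None.
- get_state(): the state.
- vision.grab_frame(name): name is "scene" or "top"; returns (picture, depth): 420x560x3 uint8, blue, green, red; 420x560 float32, m along the optical axis (not along the pixel's ray), 0 where there is no reading.
- vision.camera_info(name): a dict with "mtx" (3x3 intrinsics, pixels), "R" (3x3) and "t" (3): a world point X has camera coordinates R X + t. Camera axes: x right, y down, z forward; pixel columns grow to the right and rows downward; lengths in m; the calibration is good to about 2 mm. A picture is of the moment at which its call begins. camera_info takes no time and is no camera call.
A pose or a line that the arm cannot do raises ctrl.Unreachable and nothing moves.
- ticket.close_job(): hands the job in; it is judged then, once.
Trained networks look in the newest picture that a camera, given by its name, has taken for a name from the list of things; names that differ only in an ending like _2 or _b are one class to them, and where a whole thing is asked for, a point or a joint stands for the part that bears it (a point fixed in the world has none). Each returns a list of dicts, best first, with "p" (0 to 1); they miss things now and then, are a little off and sometimes report something else, mostly with a low value. They report only what shows in the picture. A call takes as long as a camera call. They do not tell look-alikes from the thing itself.
- models.recognise(camera, target): "point" ([column, row] in pixels, amid what is visible of it).
- models.masks_of(camera, target): "mask" (420x560 bool, what is visible of it) and "point" ([column, row] in pixels, amid what is visible of it).
The state is a dict: "time": time; "qpos": joint angles; "qd": joint speeds; "tau": joint torques, N m; "tcp_pos": TCP position; "eef_rot": TCP orientation; "contact_force": force on the tool from outside, world axes, zero at the start; "wrist_torque": the same for the moment, N m; "width": finger opening in m; "gripper_force": force on a finger pad.
Only numpy, scipy, OpenCV 4.12 (cv2) and the standard library are available. Lean on these libraries where they do the work, as an engineer would, in place of code of your own. Each camera call takes 0.05 s, during which the arm holds its last target. There are 200 camera calls.

TASK

Take the lamp carrier (the steel eye with the porcelain socket hanging under it) by its top tab and slide it along the bent steel rail, round both bends, until it is fully home against the sprung end buffer and the spring catch has snapped shut behind it, then let go. Go gently: feel your way and never force or jam the carrier on the rail. Leave everything else on the bench where it is.

Things in the scene. Friction and masses are not known exactly. Their poses are not given: they have to be found in the camera images.
- rail: Bent steel rod, 10 mm thick, level, axis 150 mm above the bench; origin on the bench under mid-rail. Axis in the rail's x, y (mm): post at (-30,-155), straight along +y to (-30,-55) (leg A), bends 50 deg towards +x, 35 mm radius, to (-17.5,-28.2), straight (leg B) to a coupling (13.1,-2.5), bends 50 deg back, 35 mm radius, to (25.6,24.3), then straight along +y for 175 mm (leg C).
- coupling (a point): Point on the rod's axis where leg B ends and the second bend starts. Second bend and leg C were set by hand: rigid, but swung as one about the vertical through this point by up to 0.14 rad either way from the shape given for the rail. That angle is not measured.
- bend1 (a point): Point on the rod's axis where leg A ends and the first bend starts. Nothing of rail, end fitting, catch and buffer stands more than 12 mm above the rod's axis. The end fitting (aluminium block 22 mm long on a 14 mm post, centred 50 mm past the catch tip) is clamped on leg C with a side bar on leg C's +x side, up to 32 mm from the axis, from 38 mm before the catch tip on.
- carrier: Lamp carrier, about 0.16 kg, loose on leg A: steel eye (32 mm outside, 16 mm bore, 10 mm thick) round the rod; flat tab above, 20 mm across the rod, 10 mm along it, 14 to 48 mm above the eye's centre; porcelain socket, 34 mm wide, down to 68 mm below. Origin: eye's centre; own y along the rod, z up. It hangs 3 mm below the rod's axis: 3 mm play all round. Turn it with the bends.
- catch (a joint): Opening (rad) of the spring leaf beside leg C: 0 shut, at most 0.5. Upright, 14 mm high, slanting towards the rod along the way of travel. Its tip is 75 mm past the end of the second bend, give or take 30 mm, not measured. The passing eye pushes it open to 0.1 to 0.4 with a few N; it snaps back to 0 once the eye's rear face is past the tip, and stops the eye from running back.
- buffer (a joint): Travel of the sprung black rubber buffer round the rod (m): 0 out, 0.009 fully in. Its face stands 6 mm beyond the catch tip; 1.8 N to start, 4.5 N fully in, then it is a hard stop. With the 10 mm thick eye held by the catch it stays pressed in by about 4 mm.
- level: Yellow plastic spirit level on edge, 180 x 23 x 45 mm high, near the rail; leave alone. Origin: underside centre, length along own y.
- tape: Grey tape measure, 45 x 62 x 34 mm high, near the rail; leave alone. Origin: underside centre.
- mallet: Mallet with blue head and wooden handle, about 270 mm long and 52 mm high, lying behind the rail; leave alone. Origin on the bench below the handle, head at own +x.
- clamp: Steel C-clamp with a black screw knob, about 165 x 80 x 28 mm high, lying behind and to the right of the rail; leave alone.
- jar: Clear jar with white flip-top lid, 72 mm wide, 109 mm high, on the robot's right; leave alone. Origin: underside centre.
- tin: Round steel tin, 82 mm wide, 48 mm high, on the robot's left; leave alone. Origin: underside centre.
Not all that is in view belongs to the job. Several things have the shape of the carrier; the one meant has the colours described above.

How it is judged:
By the outcome, as a careful person would: the job done as asked, in the order asked, and still so for the second after the job is handed in, with the robot touching nothing.
It also fails if it takes over 72 s, if anything falls off the work surface, if the arm or the gripper's body presses on something with over 40 N, if the wrist force passes 120 N, or if a joint passes its speed limit or range.

## Working session

There is one attempt and no reset: what is moved stays moved. The work goes in short steps, each a Python script; the robot and the scene stay as the last script left them, time stands still between calls to the robot, and variables do not carry over. Pictures are saved under pics/ and viewed, at most 10 in all, crops included, and the job is handed in when it is done.

```bash
ls; mkdir -p pics; python3 - <<'E'
from station import ctrl, get_state, vision, models
import cv2, numpy as np
s=get_state(); print(s['time'],s['tcp_pos'],s['eef_rot'],s['width'],ctrl.pinch_z)
for n in ["scene","top"]:
    p,d=vision.grab_frame(n); cv2.imwrite(f"pics/{n}0.png",p); np.save(f"pics/{n}0.npy",d)
    i=vision.camera_info(n); print(n,i['mtx'].tolist(),(-i['R'].T@i['t']).round(3),i['R'].round(3).tolist())
    for t in ["carrier","rail","catch","buffer"]:
        print(t,[(np.round(r['point']).tolist(),round(r['p'],2)) for r in models.recognise(n,t)])
E
```

```text
pics
0.0 [ 0.19801732 -0.59220342  0.20660619] [-9.19086879e-04  9.87000107e-01  1.60716897e-01 -1.53239187e-04] 0.08546215848737658 -0.0187
scene [[393.910776847804, 0.0, 278.87620633823155], [0.0, 393.910776847804, 210.4362639366425], [0.0, 0.0, 1.0]] [1.038 0.34  0.859] [[-0.543, 0.84, -0.005], [0.666, 0.427, -0.611], [-0.511, -0.335, -0.791]]
carrier [([244.0, 159.0], 0.87), ([276.0, 171.0], 0.75), ([263.0, 155.0], 0.59)]
rail [([287.0, 221.0], 0.7)]
catch []
buffer [([292.0, 224.0], 0.69), ([233.0, 209.0], 0.64)]
top [[486.95105091167585, 0.0, 273.58465383000384], [0.0, 486.95105091167585, 203.3291006776903], [0.0, 0.0, 1.0]] [0.457 0.003 1.511] [[-0.0, -1.0, -0.004], [-0.995, 0.001, -0.097], [0.097, 0.004, -0.995]]
carrier [([327.0, 278.0], 0.47)]
rail [([260.0, 211.0], 0.77)]
catch [([348.0, 153.0], 0.54), ([265.0, 213.0], 0.44)]
buffer [([345.0, 153.0], 0.48)]
```

View pics/scene0.png

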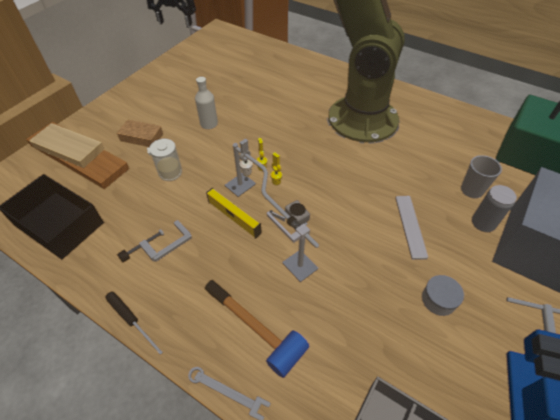

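View pics/top0.png

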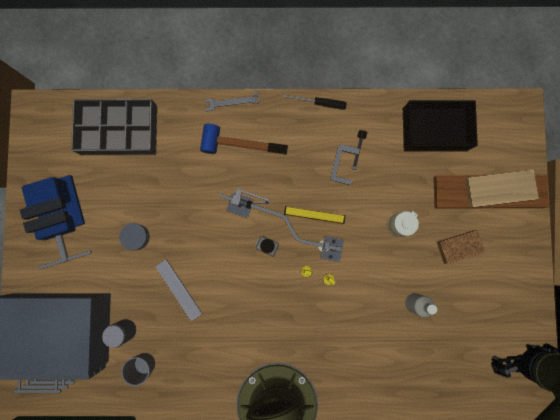

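The scene picture shows the rail from its post at (240,180) to its far end at (310,240). The yellow pieces at (262,152) and (277,172) are look-alikes standing on the bench. The steel and porcelain carrier should be at about (244,159). I'll check it in a close crop.

```bash
python3 - <<'E'
import cv2, numpy as np
a=cv2.imread("pics/scene0.png")[125:285,205:335]; b=cv2.imread("pics/top0.png")[175:295,210:360]
a=cv2.resize(a,None,fx=3.6,fy=3.6,interpolation=cv2.INTER_CUBIC)   # 468x576
b=cv2.resize(b,None,fx=5,fy=5,interpolation=cv2.INTER_CUBIC)       # 750x600
cv2.imwrite("pics/sc_crop.png",a); cv2.imwrite("pics/top_crop.png",b)
E
```

```text
(no output)
```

View pics/sc_crop.png

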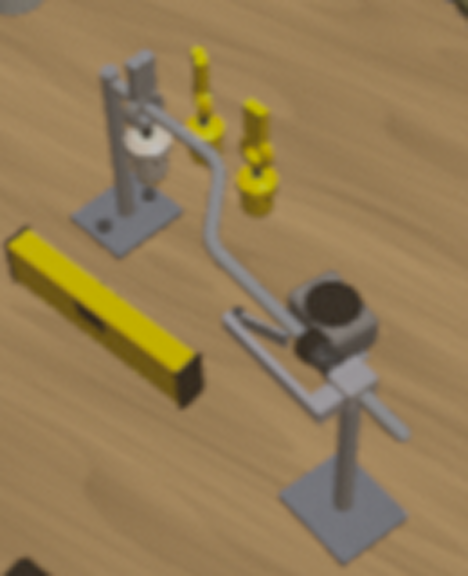

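View pics/top_crop.png

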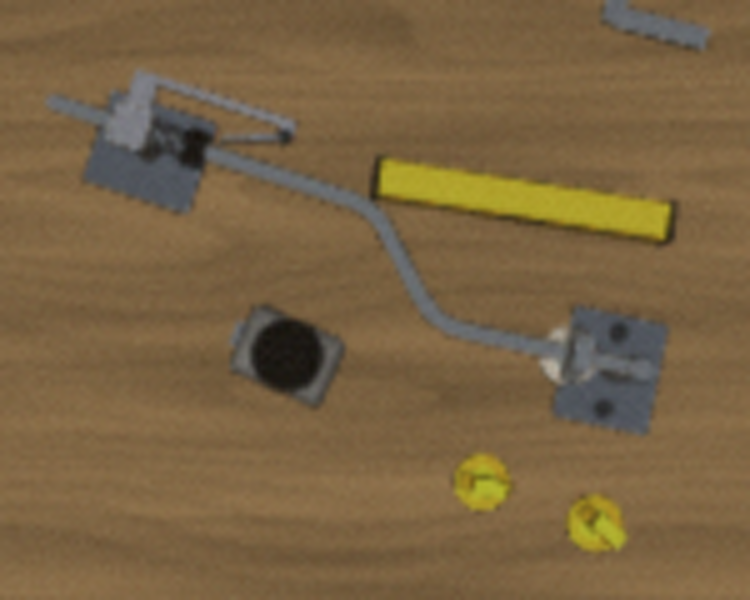

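The scene crop shows the real carrier, steel tab with white socket, hanging on leg A next to the post, at scene (244,155) and top (326,246). The two yellow pieces at top (306,271) and (329,279) are look-alikes on the bench. The buffer is at top (249,205) and the catch hinge at about (267,201). Next I'll fit the rail model to the depth points.

```bash
cat > rail.py <<'E'
import numpy as np
def rot(a): c,s=np.cos(a),np.sin(a); return np.array([[c,-s],[s,c]])
def arc(c,r,a0,a1,n=60):
    a=np.linspace(a0,a1,n)[:,None]; return np.hstack([c[0]+r*np.cos(a),c[1]+r*np.sin(a)])
D50=np.deg2rad(50)
CP=np.array([13.1,-2.5])/1e3
def axis(par, legC=.175):
    """polyline (n,2) world, dense; par=[x,y,yaw,swing]"""
    x,y,yaw,sw=par
    A=np.array([[-.030,-.155],[-.030,-.055]])
    b1=arc((.005,-.055),.035,np.pi,np.pi-D50)
    e1=b1[-1]; d=np.array([np.sin(D50),np.cos(D50)])
    n=np.array([-d[1],d[0]])                    # left of travel: centre of second bend
    c2=CP+.035*n; a=np.arctan2(*(CP-c2)[::-1])
    b2=arc(c2,.035,a,a+D50)
    C=np.array([b2[-1],b2[-1]+[0,legC]])
    tail=(np.vstack([b2,C])-CP)@rot(sw).T+CP
    P=np.vstack([A,b1,CP[None],tail])
    P=P@rot(yaw).T+[x,y]
    s=np.r_[0,np.cumsum(np.linalg.norm(np.diff(P,axis=0),axis=1))]
    k=np.r_[True,np.diff(s)>1e-6]; P,s=P[k],s[k]
    t=np.arange(0,s[-1],.0005)
    return np.c_[np.interp(t,s,P[:,0]),np.interp(t,s,P[:,1])],t
S_B1=.100; S_C0=.100+.035*D50+np.linalg.norm(CP-[-.0175,-.0282])+.035*D50
def backproj(info,d,u,v):
    K=info['mtx']; z=d[v,u]
    c=np.c_[(u-K[0,2])/K[0,0]*z,(v-K[1,2])/K[1,1]*z,z]
    return (c-info['t'])@info['R']
E
cat > fit.py <<'E'
import numpy as np,cv2
from station import vision
from rail import *
from scipy.spatial import cKDTree
from scipy.optimize import least_squares
out={}
for n,box in [("top",(205,350,190,255)),("scene",(225,325,130,255))]:
    d=np.load(f"pics/{n}0.npy"); img=cv2.imread(f"pics/{n}0.png"); i=vision.camera_info(n)
    v,u=np.mgrid[box[2]:box[3],box[0]:box[1]]; u,v=u.ravel(),v.ravel()
    X=backproj(i,d,u,v); k=(d[v,u]>0)&(X[:,2]>.125)&(X[:,2]<.24)
    out[n]=(X[k],u[k],v[k],img[v[k],u[k]])
    print(n,k.sum(),np.histogram(X[k][:,2],bins=np.arange(.125,.245,.01)))
T=out["top"][0]; S=out["scene"][0]
def fit(Q,p0):
    def f(p):
        P,t=axis(p); return cKDTree(P).query(Q)[0]
    r=least_squares(lambda p:np.maximum(f(p)-.002,0)*1e3,p0,loss='soft_l1',x_scale=[.01,.01,.05,.05],diff_step=1e-3)
    return r.x,np.median(f(r.x)),r.cost
# start: centre from post and buffer seen in top
ti=vision.camera_info("top")
def onplane(i,u,v,z):
    c=np.array([(u-i['mtx'][0,2])/i['mtx'][0,0],(v-i['mtx'][1,2])/i['mtx'][1,1],1.]); r=i['R'].T@c; o=-i['R'].T@i['t']
    return o+r*(z-o[2])/r[2]
print("post",onplane(ti,339,248.6,.155),"b1",onplane(ti,299,240.5,.155),"tab",onplane(ti,326,246,.19),"end",onplane(ti,220,195,.155))
post=onplane(ti,339,248.6,.155)[:2]; e=onplane(ti,299,240.5,.155)[:2]
yaw=np.arctan2(*(e-post)[::-1])-np.pi/2
p0=np.r_[post-rot(yaw)@[-.03,-.155],yaw,0.]
for name,Q in [("top",T),("scene",S)]:
    Q=Q[(Q[:,2]>.14)&(Q[:,2]<.17)][:,:2]
    for sw in(-.1,0,.1):
        q=p0.copy();q[3]=sw; print(name,len(Q),fit(Q,q))
E
python3 fit.py
```

```text
top 732 (array([  2,  13, 358, 317,  10,   1,  22,   9,   0,   0,   0]), array([0.125, 0.135, 0.145, 0.155, 0.165, 0.175, 0.185, 0.195, 0.205,
       0.215, 0.225, 0.235]))
scene 1177 (array([ 31,  50, 728, 276,  27,  22,  42,   1,   0,   0,   0]), array([0.125, 0.135, 0.145, 0.155, 0.165, 0.175, 0.185, 0.195, 0.205,
       0.215, 0.225, 0.235]))
post [ 0.46309659 -0.17275171  0.155     ] b1 [ 0.48552855 -0.06204281  0.155     ] tab [ 0.4699339  -0.13320541  0.19      ] end [0.6128552 0.1587369 0.155    ]
top 692 (array([ 0.52658741, -0.02407561, -0.22310535, -0.10862732]), np.float64(0.0038709344860075262), np.float64(3209.8489129332397))
top 692 (array([ 0.52666635, -0.02402972, -0.22379323, -0.10743024]), np.float64(0.0038731912149609447), np.float64(3209.828595559934))
top 692 (array([ 0.52669073, -0.02399998, -0.22391509, -0.10720647]), np.float64(0.00386885344813857), np.float64(3209.8246932087695))
scene 1050 (array([ 0.53383403, -0.02368887, -0.23194469, -0.10372987]), np.float64(0.005419047215052898), np.float64(6130.771398571459))
scene 1050 (array([ 0.53370953, -0.02366701, -0.230366  , -0.10640118]), np.float64(0.005432612480510598), np.float64(6130.895239018421))
scene 1050 (array([ 0.53384137, -0.02368304, -0.23193185, -0.10370832]), np.float64(0.005420978954824717), np.float64(6130.765646261864))
```

```bash
cat >> fit.py <<'E'
print("---- trimmed")
def trim(Q,p,rad,n=8):
    for _ in range(n):
        P,t=axis(p); dist,j=cKDTree(P).query(Q); s=t[j]
        far=(s>S_C0+.03)&(s<S_C0+.16)
        W=Q[(dist<rad)&(s>.055)&~far]
        def f(q):
            A,_=axis(q); a,b=cKDTree(A).query(W); return (W-A[b]).ravel()*1e3
        p=least_squares(f,p,loss='soft_l1',f_scale=3,x_scale=[.01,.01,.05,.05],diff_step=1e-3).x
    return p,len(W),np.sqrt(np.mean(f(p)**2))
sol={}
for name,Q in [("top",T),("scene",S)]:
    Q=Q[(Q[:,2]>.14)&(Q[:,2]<.17)][:,:2]
    sol[name]=trim(Q,np.array([.5267,-.024,-.2239,-.1072]),.009); print(name,sol[name])
p=sol["top"][0]; P,t=axis(p)
print("post",P[0],"bend1",P[200],"C0",P[int(S_C0/.0005)],"end",P[-1])
# raised tab points
for n in out:
    X=out[n][0]; h=X[(X[:,2]>.172)&(X[:,2]<.205)]; dist,j=cKDTree(P).query(h[:,:2]); h=h[(t[j]<.1)];j=j[t[j]*0<1] if 0 else cKDTree(P).query(h[:,:2])[1]
    print(n,"tab pts",len(h),h.mean(0),h.min(0),h.max(0),"s",np.percentile(t[j],[5,50,95]))
# overlay
img=cv2.imread("pics/top0.png"); big=cv2.resize(img[175:295,210:360],None,fx=5,fy=5,interpolation=cv2.INTER_CUBIC)
X=np.c_[P,np.full(len(P),.15)]@ti['R'].T+ti['t']; uv=X@ti['mtx'].T; uv=uv[:,:2]/uv[:,2:]
for k in range(0,len(uv),10):
    m=int(round((uv[k,0]-210+.5)*5)),int(round((uv[k,1]-175+.5)*5)); cv2.circle(big,m,3 if k%20==0 else 1,(0,0,255) if t[k]<S_C0 else (0,255,0),-1)
c0=np.array([uv[int(S_C0/.0005)]]) 
cv2.imwrite("pics/overlay.png",big)
np.save("par.npy",p)
E
python3 fit.py | sed -n '/trimmed/,$p'
```

```text
---- trimmed
top (array([ 0.52620702, -0.02405331, -0.22305129, -0.09149115]), 245, np.float64(2.039219298590273))
scene (array([ 0.53117876, -0.0239835 , -0.2212687 , -0.09405454]), 270, np.float64(1.9363470165653462))
post [ 0.46266322 -0.16857731] bend1 [ 0.48478386 -0.0710546 ] C0 [ 0.55860172 -0.00779643] end [0.61274372 0.15861764]
top tab pts 33 [ 0.47120606 -0.13233787  0.19292932] [ 0.46183686 -0.13810698  0.17400409] [ 0.48065424 -0.12660144  0.19944496] s [0.0328 0.037  0.0417]
scene tab pts 74 [ 0.47603984 -0.13287542  0.18564398] [ 0.46345108 -0.14183517  0.17202305] [ 0.4843531  -0.12725148  0.19505955] s [0.031825 0.0385   0.041   ]
```

View pics/overlay.png

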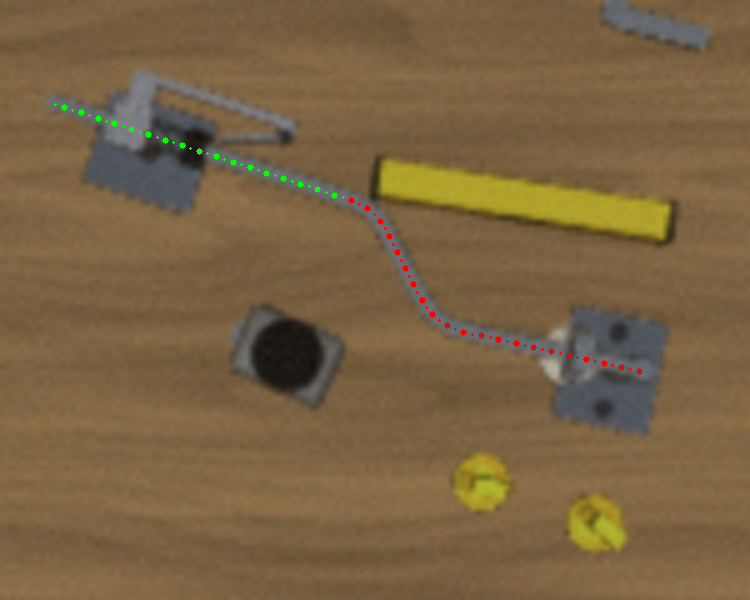

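The overlay follows the rod well. The block centre is at crop (130,126) and the buffer face at about (207,148), so the catch tip is about 73 mm past the end of bend 2, within the stated range. The tab measures (0.471,-0.132) with its top at 0.197, against an expected 0.195. Now I'll grasp with the jaws closing along the rod.

```bash
cat > arm.py <<'E'
import numpy as np
from station import ctrl, get_state
from rail import *
par=np.load("par.npy"); par[0]+=.0005
P,t=axis(par)
def pt(s): return np.array([np.interp(s,t,P[:,0]),np.interp(s,t,P[:,1])])
def ang(s):
    a,b=pt(s-.003),pt(s+.003); return np.arctan2(b[1]-a[1],b[0]-a[0])
def quat(phi):           # tool down, tool y opposite to travel direction phi
    a=(phi-np.pi+np.pi/2)/2; return np.array([0,np.cos(a),np.sin(a),0])
E
python3 - <<'E'
from arm import *
import numpy as np
np.set_printoptions(precision=4,suppress=True)
for s in (.037,.1,.15,.2,.285):
    print(s,pt(s),ang(s),ctrl.ik(np.r_[pt(s),.17],quat(ang(s))))
# block centre / buffer face / tip along axis from top pixels
from station import vision
i=vision.camera_info("top")
for nm,c,z in(("block",(130,126),.16),("bufface",(207,148),.155)):
    u,v=c[0]/5+210-.5,c[1]/5+175-.5
    r=i['R'].T@np.array([(u-i['mtx'][0,2])/i['mtx'][0,0],(v-i['mtx'][1,2])/i['mtx'][1,1],1.]);o=-i['R'].T@i['t'];X=o+r*(z-o[2])/r[2]
    k=np.argmin(np.linalg.norm(P-X[:2],axis=1)); print(nm,X,t[k],"past C0",t[k]-S_C0)
s0=.037
p=get_state()['tcp_pos']
ctrl.movel(np.r_[p[:2],.30],max_speed=.25)
ctrl.movep(np.r_[pt(s0),.26],quat(ang(s0)))
s=get_state(); print(s['time'],s['tcp_pos'],s['eef_rot'],s['qpos'],s['contact_force'],s['wrist_torque'])
E
```

```text
0.037 [ 0.4713 -0.1325] 1.347745032967109 [ 0.476   0.3459 -0.3432  1.903   0.1443  0.9165 -1.7304]
0.1 [ 0.4853 -0.0711] 1.3262156559659055 [ 0.3986  0.3536 -0.4148  1.9004  0.1759  0.923  -1.9154]
0.15 [ 0.5207 -0.0388] 0.47534957524404414 [ 0.1626  0.3839 -0.1909  1.8263  0.0881  0.9395 -2.7331]
0.2 [ 0.5588 -0.0087] 1.2173470810500204 [ 0.2488  0.4548 -0.4147  1.7325  0.2121  0.9987 -2.1682]
0.285 [0.5851 0.0721] 1.256253886119136 [ 0.1822  0.5194 -0.5484  1.651   0.3017  1.0567 -2.3427]
block [0.599  0.1148 0.16  ] 0.33 past C0 0.12895287057918184
bufface [0.5872 0.072  0.155 ] 0.28550000000000003 past C0 0.08445287057918185
2.9583 [ 0.4712 -0.1335  0.2598] [ 0.0001  0.9937 -0.1119 -0.0002] [ 0.5951  0.2719 -0.4874  1.752   0.1384  1.152  -1.7287] [-0.1301  0.103   0.3351] [-0.0089 -0.0824  0.0344]
```

```bash
sed -i 's/(phi-np.pi+np.pi\/2)/(phi+np.pi\/2)/; s/opposite to/along/' arm.py
python3 - <<'E'
from arm import *
np.set_printoptions(precision=4,suppress=True)
s0=.037
ctrl.movep(np.r_[pt(s0),.26],quat(ang(s0)))
s=get_state(); print(s['time'],s['tcp_pos'],s['qpos'],s['contact_force'],s['width'])
ctrl.movel(np.r_[pt(s0),.166],max_speed=.08)
s=get_state(); print(s['time'],s['tcp_pos'],s['eef_rot'],s['contact_force'],s['wrist_torque'])
ctrl.close_gripper(30)
s=get_state(); print(s['time'],s['tcp_pos'],s['contact_force'],s['wrist_torque'],s['width'],s['gripper_force'])
t0=s['time']; p=s['tcp_pos']
ctrl.movel(np.r_[pt(s0),.1675],max_speed=.02); s=get_state(); print(s['time']-t0,s['tcp_pos'],s['contact_force'],s['wrist_torque'])
ctrl.movel(np.r_[pt(s0),.169],max_speed=.02); ctrl.pause(.2);s=get_state(); print(s['time']-t0,s['tcp_pos'],s['contact_force'],s['wrist_torque'])
E
```

```text
3.2083 [ 0.4713 -0.133   0.2599] [ 0.595   0.2717 -0.4881  1.752   0.1382  1.152  -1.7291] [ 0.0985 -0.4839 -0.7462] 0.0853261492189298
4.5333 [ 0.4717 -0.1326  0.1665] [ 0.0001  0.9938 -0.1113  0.0005] [-0.4447  0.2567 -0.0438] [ 0.0136 -0.04    0.0254]
5.2167 [ 0.4714 -0.1327  0.1661] [-0.4197 -0.5119  1.9834] [-0.1885  0.0718  0.0473] 0.00878072424755491 31.096361875534058
0.25 [ 0.4712 -0.1323  0.1674] [ 0.2919  0.4403 -1.6474] [ 0.0522 -0.0105 -0.0542]
0.6999999999999993 [ 0.4713 -0.1325  0.169 ] [-0.5205  0.6916 -1.8625] [ 0.0028  0.004  -0.0377]
```

```bash
tail -3 arm.py; python3 - <<'E'
from arm import *
np.set_printoptions(precision=3,suppress=True)
for f in(0,np.pi):
  for s in (.037,.1,.115,.13,.15,.17,.2,.285): print(f,s,ctrl.ik(np.r_[pt(s),.169],quat(ang(s)+f)))
E
```

```text
a,b=pt(s-.003),pt(s+.003); return np.arctan2(b[1]-a[1],b[0]-a[0])
def quat(phi):           # tool down, tool y along travel direction phi
    a=(phi+np.pi/2)/2; return np.array([0,np.cos(a),np.sin(a),0])
0 0.037 [ 1.035  0.605 -1.296  1.899  0.644  1.147  0.843]
0 0.1 [ 0.902  0.602 -1.288  1.897  0.64   1.144  0.698]
0 0.115 [ 0.828  0.557 -1.181  1.886  0.581  1.099  0.338]
0 0.13 [ 0.745  0.525 -1.066  1.862  0.525  1.069 -0.024]
0 0.15 [ 0.702  0.549 -1.052  1.821  0.536  1.09  -0.072]
0 0.17 [ 0.661  0.573 -1.04   1.779  0.548  1.113 -0.111]
0 0.2 [ 0.679  0.69  -1.231  1.729  0.689  1.233  0.489]
0 0.285 [ 0.507  0.737 -1.228  1.648  0.721  1.284  0.398]
3.141592653589793 0.037 [ 0.566  0.359 -0.469  1.903  0.2    0.925 -1.793]
3.141592653589793 0.1 [ 0.442  0.361 -0.477  1.901  0.204  0.926 -1.947]
3.141592653589793 0.115 [ 0.341  0.358 -0.376  1.892  0.162  0.922 -2.334]
3.141592653589793 0.13 [ 0.243  0.365 -0.273  1.868  0.121  0.925 -2.722]
3.141592653589793 0.15 [ 0.213  0.389 -0.263  1.827  0.122  0.941 -2.77 ]
3.141592653589793 0.17 [ 0.186  0.413 -0.255  1.785  0.124  0.959 -2.81 ]
3.141592653589793 0.2 [ 0.27   0.46  -0.448  1.734  0.23   1.    -2.187]
3.141592653589793 0.285 [ 0.133  0.508 -0.467  1.653  0.256  1.042 -2.299]
```

```bash
cat > slide.py <<'E'
from arm import *
import json,sys
np.set_printoptions(precision=2,suppress=True)
Z0=.169
def phi(s):
    return max(ang(s), ang(.15)+.08)+np.pi
def slide(s,s1,lat,dz,ds,vmax=.03,fax=6.,flat=10.,every=4,kn=.00015):
    """step along the rail, yielding sideways and vertically; stops on resistance"""
    k=0
    while s<s1-1e-6:
        s=min(s+ds,s1); a=ang(s); d=np.array([np.cos(a),np.sin(a)]); n=np.array([-d[1],d[0]])
        ctrl.movel(np.r_[pt(s)+lat*n,Z0+dz],quat(phi(s)),max_speed=vmax)
        st=get_state(); F=st['contact_force']; fa,fl,fz=F[:2]@d,F[:2]@n,F[2]+1.7
        y=lambda f:np.clip(kn*np.sign(f)*max(abs(f)-1.,0),-.0004,.0004)
        lat=float(np.clip(lat+y(fl),-.006,.006)); dz=float(np.clip(dz+y(fz),-.003,.003))
        k+=1
        stop=-fa>fax or abs(fl)>flat or abs(fz)>flat or st['qpos'][6]<-2.85
        if k%every==0 or stop or s>=s1-1e-6:
            print(f"t{st['time']:.1f} s{s*1e3:.1f} ax{fa:.1f} lat{fl:.1f} z{fz:.1f} off{lat*1e3:.2f},{dz*1e3:.2f} err{(st['tcp_pos'][:2]-pt(s)-lat*n)@d*1e3:.1f} q7 {st['qpos'][6]:.2f} Mz{st['wrist_torque'][2]:.2f} w{st['width']*1e3:.1f}")
        if stop: print("STOP"); break
    json.dump([s,lat,dz],open("pos.json","w")); return s,lat,dz
E
python3 - <<'E'
from slide import *
s,l,z=slide(.037,.095,0.,0.,.005)
if s>.0949: s,l,z=slide(s,.135,l,z,.0025)
E
```

```text
t7.2 s57.0 ax-0.0 lat-0.6 z-0.0 off0.00,0.00 err0.3 q7 -1.84 Mz-0.02 w9.0
t8.4 s77.0 ax0.0 lat-0.2 z-0.4 off0.00,0.00 err0.3 q7 -1.88 Mz0.04 w8.5
t9.7 s95.0 ax0.1 lat0.6 z1.0 off0.00,0.00 err0.2 q7 -1.92 Mz-0.01 w8.6
t10.7 s105.0 ax0.7 lat-0.2 z-0.2 off0.00,0.00 err-0.0 q7 -2.06 Mz-0.03 w8.8
t11.7 s115.0 ax-0.7 lat-0.6 z-0.8 off0.00,0.00 err-0.0 q7 -2.33 Mz-0.05 w8.6
t12.7 s125.0 ax-0.3 lat0.1 z-0.4 off0.00,0.00 err-0.0 q7 -2.60 Mz0.01 w8.4
t13.7 s135.0 ax0.1 lat0.4 z0.3 off0.00,0.00 err0.2 q7 -2.68 Mz0.01 w8.9
```

Bend 1 went through with no contact forces. I'll carry on through bend 2 and up to the catch.

```bash
python3 - <<'E'
from slide import *
s,l,z=json.load(open("pos.json"))
s,l,z=slide(s,.165,l,z,.005)
if s>.1649: s,l,z=slide(s,.205,l,z,.0025)
if s>.2049: s,l,z=slide(s,.240,l,z,.004,every=3)
E
```

```text
t14.9 s155.0 ax-0.2 lat0.4 z0.3 off0.00,0.00 err0.2 q7 -2.71 Mz0.07 w8.6
t15.6 s165.0 ax-0.4 lat0.6 z0.5 off0.00,-0.02 err0.2 q7 -2.72 Mz-0.04 w8.2
t16.6 s175.0 ax0.6 lat-0.5 z0.6 off0.00,-0.02 err0.2 q7 -2.73 Mz0.02 w8.2
t17.6 s185.0 ax-0.2 lat-0.6 z0.2 off0.00,-0.02 err-0.1 q7 -2.53 Mz-0.01 w8.7
t18.6 s195.0 ax-0.2 lat-0.3 z0.0 off0.00,-0.02 err-0.1 q7 -2.30 Mz-0.01 w8.4
t19.6 s205.0 ax0.1 lat-0.0 z0.5 off0.00,-0.02 err0.2 q7 -2.17 Mz0.06 w8.8
t20.4 s217.0 ax-0.6 lat-0.1 z-0.7 off0.00,-0.02 err0.4 q7 -2.19 Mz-0.01 w8.6
t21.2 s229.0 ax0.6 lat0.1 z0.1 off0.00,-0.02 err0.3 q7 -2.21 Mz-0.01 w8.4
t22.1 s240.0 ax0.3 lat-0.3 z-0.0 off0.00,-0.02 err0.3 q7 -2.23 Mz0.03 w8.8
```

```bash
python3 - <<'E'
from slide import *
s,l,z=json.load(open("pos.json"))
s,l,z=slide(s,.262,l,z,.003,every=3,kn=.0001)
if s>.2619: s,l,z=slide(s,.284,l,z,.002,vmax=.02,every=1,fax=6,kn=.0001)
E
```

```text
t22.8 s249.0 ax-0.4 lat-0.1 z0.2 off0.00,-0.02 err0.3 q7 -2.24 Mz0.03 w8.9
t23.6 s258.0 ax-1.2 lat1.0 z-0.0 off0.00,-0.02 err0.0 q7 -2.26 Mz0.01 w8.5
t24.1 s262.0 ax-1.5 lat1.5 z0.1 off0.21,-0.02 err-0.0 q7 -2.26 Mz-0.06 w8.6
t24.3 s264.0 ax-1.5 lat2.1 z-0.7 off0.32,-0.02 err0.2 q7 -2.27 Mz-0.00 w8.5
t24.6 s266.0 ax-1.5 lat1.8 z-0.3 off0.40,-0.02 err0.3 q7 -2.27 Mz-0.01 w8.8
t24.8 s268.0 ax-0.6 lat2.2 z-0.0 off0.52,-0.02 err0.3 q7 -2.27 Mz-0.03 w8.2
t25.1 s270.0 ax-1.5 lat1.8 z-0.1 off0.60,-0.02 err0.3 q7 -2.28 Mz-0.03 w8.6
t25.3 s272.0 ax-0.6 lat1.3 z0.2 off0.63,-0.02 err0.3 q7 -2.28 Mz0.03 w8.7
t25.6 s274.0 ax-0.0 lat1.4 z0.1 off0.67,-0.02 err0.3 q7 -2.28 Mz0.04 w8.4
t25.8 s276.0 ax-1.3 lat1.8 z0.4 off0.75,-0.02 err0.3 q7 -2.29 Mz-0.03 w8.8
t26.1 s278.0 ax-1.0 lat1.9 z0.5 off0.84,-0.02 err0.4 q7 -2.29 Mz-0.03 w8.5
t26.3 s280.0 ax0.3 lat2.5 z0.7 off0.99,-0.02 err0.3 q7 -2.29 Mz0.07 w8.9
t26.6 s282.0 ax-1.2 lat1.8 z0.8 off1.07,-0.02 err-0.2 q7 -2.30 Mz-0.04 w8.6
t26.8 s284.0 ax-2.3 lat1.6 z0.6 off1.13,-0.02 err-0.3 q7 -2.30 Mz0.05 w8.7
```

```bash
python3 - <<'E'
from slide import *
s,l,z=json.load(open("pos.json"))
s,l,z=slide(s,.292,l,z,.001,vmax=.01,every=1,fax=5,kn=0)
E
```

```text
t27.1 s285.0 ax-4.1 lat0.6 z-0.0 off1.13,-0.02 err-0.3 q7 -2.30 Mz-0.02 w8.5
t27.3 s286.0 ax-3.8 lat1.5 z0.5 off1.13,-0.02 err-0.1 q7 -2.30 Mz-0.04 w8.7
t27.6 s287.0 ax-4.1 lat0.5 z1.1 off1.13,-0.02 err0.0 q7 -2.30 Mz-0.04 w8.6
t27.8 s288.0 ax-3.6 lat1.3 z1.1 off1.13,-0.02 err-0.0 q7 -2.30 Mz-0.05 w8.5
t28.1 s289.0 ax-3.2 lat1.2 z0.3 off1.13,-0.02 err0.2 q7 -2.31 Mz0.03 w8.5
t28.3 s290.0 ax-4.2 lat0.5 z0.4 off1.13,-0.02 err0.1 q7 -2.31 Mz0.01 w8.3
t28.6 s291.0 ax-4.6 lat0.9 z-0.1 off1.13,-0.02 err-0.0 q7 -2.31 Mz0.02 w8.2
t28.8 s292.0 ax-3.8 lat0.9 z0.4 off1.13,-0.02 err-0.2 q7 -2.31 Mz0.03 w8.5
```

```bash
cat >> slide.py <<'E'
def probe(s,lat,dz,v=.01):
    a=ang(s); d=np.array([np.cos(a),np.sin(a)]); n=np.array([-d[1],d[0]])
    ctrl.movel(np.r_[pt(s)+lat*n,Z0+dz],quat(phi(s)),max_speed=v)
    F=[]
    for _ in range(5): ctrl.pause(.04); st=get_state(); F.append(st['contact_force'])
    F=np.mean(F,0); print(f"t{st['time']:.1f} s{s*1e3:.1f} ax{F[:2]@d:.2f} lat{F[:2]@n:.2f} z{F[2]+1.7:.2f}")
    json.dump([s,lat,dz],open("pos.json","w")); return F[:2]@d
E
python3 - <<'E'
from slide import *
s,l,z=json.load(open("pos.json"))
f=probe(s,l,z)
if f>-5: f=probe(s+.001,l,z)
for b in (.291,.289,.288,.287,.286,.285,.284):
    l=max(l-.0003,.0)
    f=probe(b,l,z)
    if f>2.5: break
E
```

```text
t29.3 s292.0 ax-5.05 lat0.82 z0.62
t29.7 s291.0 ax-4.06 lat1.44 z0.88
t30.3 s289.0 ax-3.82 lat2.37 z1.38
t30.8 s288.0 ax-3.61 lat1.62 z0.20
t31.2 s287.0 ax-2.80 lat1.61 z-0.23
t31.7 s286.0 ax-1.97 lat1.30 z-0.86
t32.1 s285.0 ax0.27 lat1.47 z-0.98
t32.6 s284.0 ax2.23 lat0.88 z-0.42
```

Pulling back gives a positive reaction of 2.2 N, so the catch is holding the eye. I'll relax the push, lower the carrier onto the rod, let go, retreat and look.

```bash
python3 - <<'E'
from slide import *
import cv2
from station import vision,models
s,l,z=json.load(open("pos.json"))
probe(.2852,l,z); probe(.2852,l,-.0028)
ctrl.ungrasp(); 
p=get_state()['tcp_pos']; 
ctrl.movel(np.r_[p[:2],.30],max_speed=.15)
ctrl.movep([.45,-.2,.36],quat(phi(.05)))
st=get_state(); print(st['time'],st['tcp_pos'],st['contact_force'])
T,dt=vision.grab_frame("top"); S,dS=vision.grab_frame("scene"); np.save("pics/top1.npy",dt)
a=cv2.resize(S[195:265,255:335],None,fx=5,fy=6,interpolation=cv2.INTER_CUBIC)
b=cv2.resize(T[180:222,215:275],None,fx=6.6,fy=10,interpolation=cv2.INTER_CUBIC)
cv2.imwrite("pics/end.png",np.hstack([cv2.resize(a,(400,420)),cv2.resize(b,(396,420))]))
i=vision.camera_info("top"); v,u=[q.ravel() for q in np.mgrid[185:225,215:290]]
X=backproj(i,dt,u,v); X=X[(X[:,2]>.172)&(X[:,2]<.22)]
j=[np.argmin(np.linalg.norm(P-x[:2],axis=1)) for x in X]; print(len(X),X.mean(0) if len(X) else 0,"s",np.median(t[j]) if len(X) else 0)
E
```

```text
t33.1 s285.2 ax0.77 lat1.64 z2.09
t33.7 s285.2 ax0.36 lat-0.46 z2.13
36.6583 [ 0.45 -0.2   0.36] [ 1.   -0.56 -0.05]
34 [0.58 0.07 0.19] s 0.28475000000000006
```

View pics/end.png

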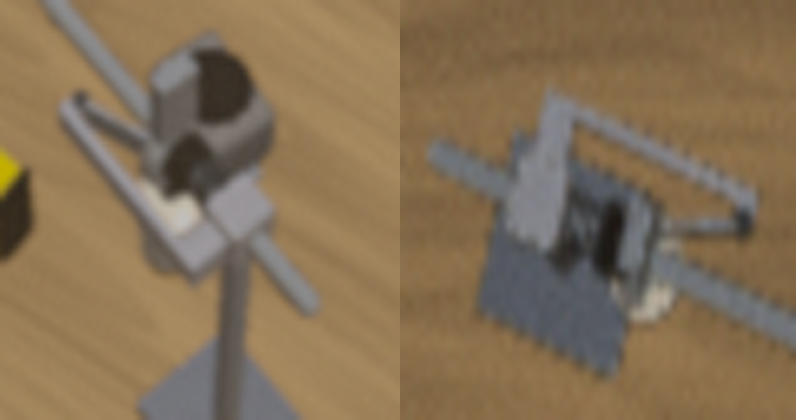

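The carrier hangs upright with its eye against the buffer at s = 284.8 mm. The catch leaf runs from its hinge at top (267,202) to a tip beside the rod at about (254,202.5), right behind the eye's rear face, so it is shut. The gripper is clear.

```bash
python3 -c "
from station import ticket
print(ticket.close_job())"
```

```text
the job is handed in; nothing more can be done
None
```

The carrier is home against the buffer with the catch shut behind it (a gentle pull-back was held and the final picture agrees), the gripper has let go, and I handed the job in at about 37 s.

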